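# Load and start the desktop laser marker

## Robot

A 6-joint arm with a two-finger parallel gripper is mounted at the origin on the work surface. World frame = base frame: x ahead of the robot, y to its left, z up, the work surface at z = 0. Lengths are in mm, angles in rad, forces in N, time in s.
With the tool pointing down it reaches from about 375 to 975 mm from the base axis. Payload 3.8 kg.
Tool frame: the origin (TCP) lies midway between the tips of the shut fingers; the grasp point (between the pads) lies 19 mm behind it (hold_point_z is the distance from the TCP to the grasp point, in mm); z points along the fingers, y is the line along which they close (so a half turn about z gives the same grasp; the last joint's range is limited). The gripper opens to 85 mm and grips with 20 to 120 N. Pads are 22 mm wide; open, the fingers measure 114 mm over their backs; the gripper's body (76 mm by 85 mm) begins 54 mm behind the grasp point. The pads swing forward as they close: fully open they stand 13 mm farther back than shut.
Start: joints at [1.171, 0.264, 1.604, -0, 1.274, -0.037], TCP at [239.55, 631.058, 231.28] pointing down, gripper open.
Joint ranges: [-2.63, 2.63], [-0.94, 2.18], [0.31, 2.57], [-1.31, 4.45], [0, 2.66], [-2.55, 2.55]. Speed limits (rad/s): [2.57, 2.57, 3.14, 3.14, 3.14, 3.14].

## Interface

Orientations are given as a unit quaternion [w, x, y, z].
In Python, from cell import read_state, read_camera, hand_in, hold_point_z gives the robot as it stands. The module is installed in compiled form; this text tells all that it offers.
- The arm moves only by the tool apply_moves, never from a script. Its argument "commands" is a list that holds one entry, the list of rows, each a list of 5 numbers: the opening, from 0 (shut) to 1 (fully open), then the shift along the tool's x, y, z in cm, then the turn about the tool's z in degrees. In form: [[[fingers, tx, ty, tz, roll], ...]]. A call has 1 to 20 rows; each row shifts and turns the commanded pose from where the row before left it, along the tool's axes as they then stand; what a row does not reach is not made up. A row lasts 1/10 s, in which the tool goes at most 50 mm and 8.59 degrees, less where a joint would pass 70% of its speed; a pose out of reach is approached as far as the arm can. A call with a gripper value outside its range is refused whole. The fingers move at their own pace and stop on an object; the grip force is fixed at half the most. Time passes only in rows, so rows that do not move let the fingers close. It gives the time, the measured TCP pose, the force, the opening and the grip force at its end, in the units of the state.
- read_state(): the state, without advancing time (a new reading comes with each control period).
- read_camera(name): name is "scene" or "top" or "wrist"; returns a dict with "image" (384x512x3 uint8, red, green, blue), "fov_y" (degrees; the focal length in pixels is half the picture's height over the tangent of half this angle, whatever the lens; pixels are square), "cx", "cy" (the principal point, pixels), "R" (3x3) and "t" (3): a world point X has camera coordinates R X + t. Camera axes: x right, y down, z forward; pixel columns grow to the right and rows downward; lengths in mm; the calibration is good to about 2 mm. A picture is of the moment at which its call begins. There is no depth.
- hand_in(): hands the job in; it is judged then, once.
The state is a dict: "time": time; "q": joint angles; "qd": joint speeds; "joint_efforts": joint torques, N m; "ee_pos": TCP position; "ee_rot": TCP orientation; "contact_force": force on the tool from outside, world axes, zero at the start; "torque": the same for the moment, N m; "grip_width": finger opening in mm; "finger_force": force on a finger pad.
Only numpy, scipy, OpenCV 4.12 (cv2) and the standard library are available. Lean on these libraries where they do the work, as an engineer would, in place of code of your own. Each camera call takes 0.05 s, during which the arm holds its last target. There are 200 camera calls.

## Task

A metal blank lies ready in the pulled-out tray of the small laser marker. With the fingertips, push the tray fully home, then swing the hinged guard door fully shut over it, and then press the large start button on the console right down and let go. Grasp nothing, do not lift the blank or press the small button, and leave the other things where they stand.

Things in the scene. Friction and masses are not known exactly. Their poses are not given: they have to be found in the camera images.
- marker: Fixed laser marking module. Origin: at table level, middle of the hood's open mouth; its x points from the mouth into the hood (away from the robot), y to the left, z up. Base slab 360 x 190 mm, 12 mm high, from x = -180 to +180 mm. White hood from x = +10 to +180 mm, 170 mm wide, roof top at 85 mm, with a clear strip at the front of the roof and a round lens barrel on it (centre at x = +105 mm, radius 33, up to 139 mm high).
- tray (a joint): How far the tray is pulled out, in m: 0 = fully home (end stop), up to 0.15; it moves along the marker's -x as it opens. It resists with about 1.5 N and stays where it is left.
- tray_face (a point): Centre of the outer (towards -x of the marker) face of the tray's upright front plate, which is what to push: 120 mm wide, 46 mm high (14 to 60 mm above the table), 8 mm thick. When the tray is home this face lies in the mouth plane, marker x = 0. Axes as the marker.
- guard (a joint): Angle of the guard door in rad: 0 = fully shut across the mouth (end stop), 1.57 = standing straight out from the mouth towards the robot, at most 2.0. Seen from above it closes counter-clockwise. The hinge resists with about 0.06 N m and the door stays where it is left.
- guard_hinge (a point): Point on the door's upright hinge axis at half its height, 50 mm above the table; at marker x = -7 mm, y = +92.5 mm (left of the mouth).
- guard_edge (a point): Middle of the door's free edge, 177.5 mm from the hinge axis, 50 mm above the table. The door is a flat grey panel 8 mm thick with an amber window, centred on the line from hinge to this point, 18 to 83 mm above the table. Open, it stands to the left of the tray; to shut it, push on its left (outer) side and follow round.
- blank_top (a point): Centre of the top of the aluminium blank, a plate 40 x 60 x 6 mm lying in a black-railed nest on the tray, 105 mm behind the front plate's outer face, its top 27 mm above the table. It sits on two locating pins and rides with the tray; nothing needs doing to it.
- blank (a joint): How far the blank has been lifted straight up off its seat, m: 0 = seated.
- console: Fixed grey console 90 x 150 mm, 35 mm high, left or right of the marker; origin at the centre of its underside. The large button stands at its y = +35 mm, the small one at y = -40 mm.
- start_button_top (a point): Centre of the top of the large start button (steel, radius 18 mm, in a black collar of radius 26 mm), 57 mm above the table and 10 mm above the collar when up; z up.
- start_button (a joint): How far the large button is pressed, m: 0 = up, 0.006 = right down, which takes about 5 N; it springs back.
- aim_button_top (a point): Centre of the top of the small button (steel, radius 10 mm), 56 mm above the table, to be left alone.
- aim_button (a joint): How far the small button is pressed, m: 0 = up, 0.005 = down.
- carton: Bystander: closed white paper carton 80 x 130 x 50 mm, origin at the centre of its underside; on the other side of the marker from the console.
- bottle: Bystander: white bottle, radius 30 mm, 150 mm high, origin at the centre of its underside.
- stock_bin: Bystander: grey open bin 100 x 140 x 45 mm with spare blanks, origin at the centre of its underside.
There are look-alikes about, which are no part of the job. What is shaped like the console but blue is not meant.

How it is judged:
By the outcome, as a careful person would: the job done as asked, in the order asked, and still so for the second after the job is handed in, with the robot touching nothing.
It also fails if it takes over 64 s, if anything falls off the work surface, if the arm or the gripper's body presses on something with over 40 N, if the wrist force passes 120 N, or if a joint passes its speed limit or range.

## Working session

There is one attempt and no reset: what is moved stays moved. The work goes in short steps, Python scripts to look and compute and a tool call to move; the robot and the scene stay as the last step left them, time stands still between calls to the robot, and variables do not carry over. Pictures are saved under pics/ and viewed, at most 10 in all, crops included, and the job is handed in when it is done.

Besides the shell and the picture viewer there is one more tool, called after "Request:" as name(argument=value, ...) on one line, values as JSON. apply_moves: Moves the arm, as the interface text tells. Its arguments: {"type":"object","properties":{"commands":{"type":"array","items":{"type":"array","items":{"type":"array","items":{"type":"number"}}}}},"required":["commands"]}

```bash
mkdir -p pics; cat > h.py <<'E'
import numpy as np, cv2
from cell import read_state, read_camera, hand_in
def snap(name,tag):
    c=read_camera(name); cv2.imwrite(f'pics/{tag}.png',c['image'][:,:,::-1]); np.savez(f'pics/{tag}.npz',**{k:np.array(v) for k,v in c.items()}); return c
def load(tag): return np.load(f'pics/{tag}.npz')
def ray(c,u,v,z):
    f=192/np.tan(np.radians(float(c['fov_y']))/2); R=c['R'];t=c['t']
    d=R.T@np.array([(u-c['cx'])/f,(v-c['cy'])/f,1]); o=-R.T@t
    return o+d*(z-o[2])/d[2]
def proj(c,X):
    f=192/np.tan(np.radians(float(c['fov_y']))/2); p=c['R']@np.array(X)+c['t']
    return p[:2]/p[2]*f+[c['cx'],c['cy']]
E
python3 - <<'E'
from h import *
for n in ('top','scene'):
    c=snap(n,n+'0'); print(n,c['fov_y'],-c['R'].T@c['t'])
a=cv2.imread('pics/top0.png'); cv2.imwrite('pics/top0b.png',cv2.resize(a,(800,600)))
s=read_state(); print(s['time'],s['ee_pos'],s['ee_rot'],s['contact_force'])
E
```

```text
top 54.229608724820096 [ 491.49613991  -55.77311335 1135.25426964]
scene 56.711699440155336 [ 842.41178643 -612.28737102 1104.12273217]
0.1 [239.2931334  630.41459186 230.02359186] [-2.29520258e-04  1.80417436e-01  9.83589541e-01 -1.05405867e-03] [-0.51297398 -0.05141386 -0.71328172]
```

View pics/top0b.png

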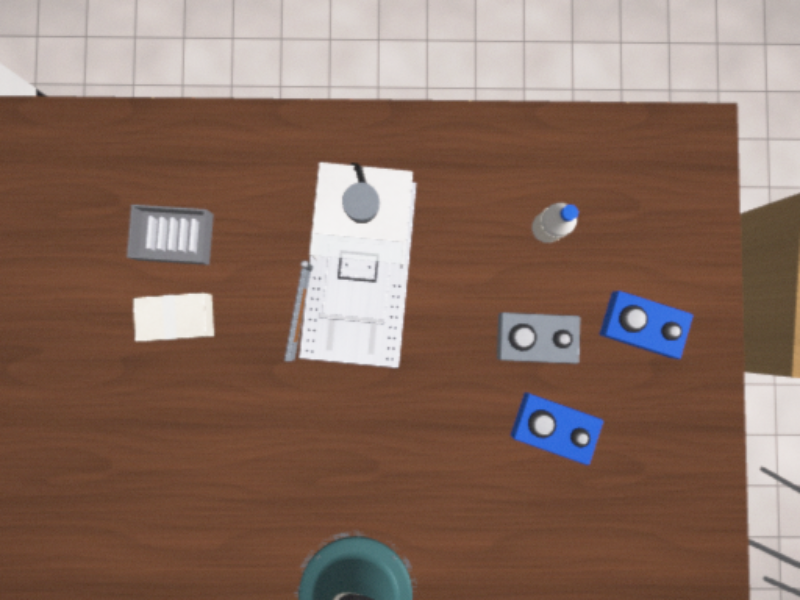

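View pics/scene0.png

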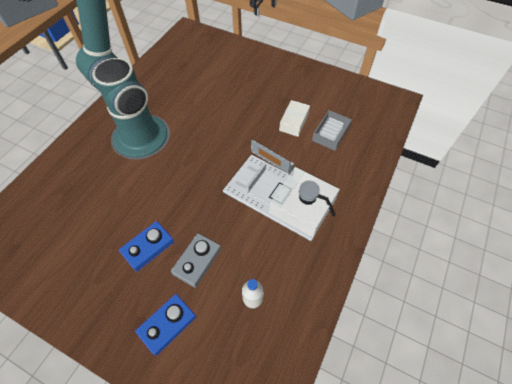

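The top view shows the marker at the centre (slab front corners near (299,357) and (399,367) in the 800 px version). The door stands open at (290,358)-(306,265), the tray plate is near y=319, and the grey console is at (540,338) with its large button at (523,337). The blue look-alikes sit to its right and in front.

```bash
python3 - <<'E'
from h import *
a=cv2.imread('pics/top0.png')[95:245,170:380]; cv2.imwrite('pics/crop1.png',cv2.resize(a,None,fx=3.8,fy=3.8,interpolation=cv2.INTER_CUBIC))
E
```

```text
(no output)
```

View pics/crop1.png

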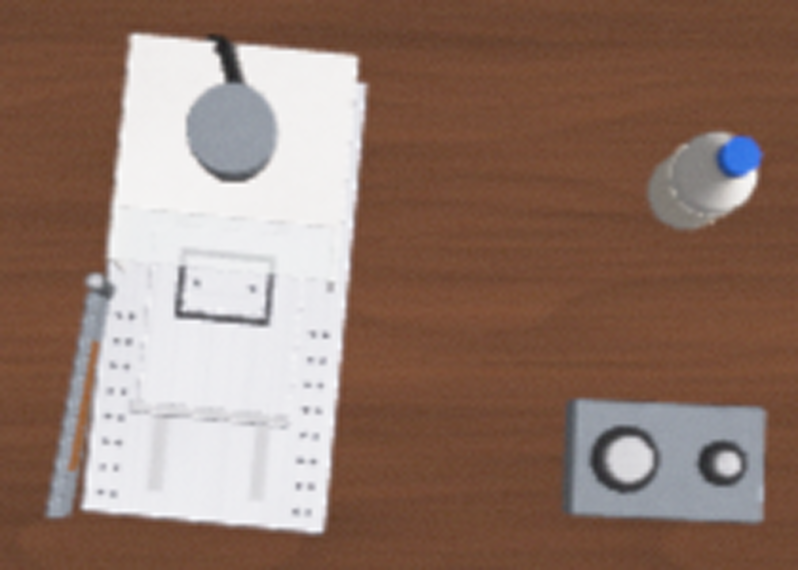

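```bash
python3 - <<'E'
from h import *
c=load('top0'); T=lambda u,v,z: ray(c,170+(u+.5)/3.8-.5,95+(v+.5)/3.8-.5,z)
P=dict(slabFL=(82,510,12),slabFR=(324,532,12),hoodBL=(130,34,85),hoodBR=(358,56,85),hoodFL=(109,258,85),hoodFR=(334,282,85),plL=(131,412,60),plR=(287,427,60),plbL=(132,402,60),plbR=(289,418,60),hinge=(96,282,88),edgeo=(46,515,83),edgei=(71,516,83),start=(629,459,57),aim=(728,464,56),conFL=(571,514,35),conFR=(763,521,35),conBL=(575,398,35),conBR=(764,407,35))
for k,v in P.items(): P[k]=T(*v); print(k,P[k].round(1))
fl,fr=P['slabFL'],P['slabFR']; hl,hr=P['hoodFL'],P['hoodFR']
y=(fl-fr)[:2]; y/=np.linalg.norm(y); print('yaw from front',np.arctan2(-y[0],y[1]))
x=((P['hoodBL']+P['hoodBR'])/2-(fl+fr)/2)[:2]; print(np.linalg.norm(x),'yaw axis',np.arctan2(x[1],x[0])); 
th=np.arctan2(x[1],x[0]); xu=np.array([np.cos(th),np.sin(th)]); yu=np.array([-xu[1],xu[0]])
print('O from front',(fl+fr)[:2]/2+180*xu,'O from back',(P['hoodBL']+P['hoodBR'])[:2]/2-180*xu)
O=((fl+fr)[:2]/2+(P['hoodBL']+P['hoodBR'])[:2]/2)/2
for k in P: d=P[k][:2]-O; print(k,round(d@xu,1),round(d@yu,1))
s=read_state();from scipy.spatial.transform import Rotation as Ro
print(Ro.from_quat(np.roll(s['ee_rot'],-1)).as_matrix().round(3))
E
```

```text
slabFL [443.  112.2  12. ]
slabFR [427.  -77.8  12. ]
hoodBL [800.7  70.9  85. ]
hoodBR [785.5 -99.6  85. ]
hoodFL [632.3  84.2  85. ]
hoodFR [615.6 -82.6  85. ]
plL [518.9  69.3  60. ]
plR [508.4 -48.4  60. ]
plbL [526.5  68.6  60. ]
plbR [515.2 -49.9  60. ]
hinge [614.   93.1  88. ]
edgeo [442.3 128.   83. ]
edgei [441.7 109.6  83. ]
start [ 486.  -307.3   57. ]
aim [ 482.8 -382.6   56. ]
conFL [ 443.4 -267.5   35. ]
conFR [ 438.9 -415.6   35. ]
conBL [ 532.8 -270.9   35. ]
conBR [ 526.8 -417.3   35. ]
yaw from front -0.08396507573668542
359.4663394546103 yaw axis -0.0880460954469937
O from front [614.33926743   1.40735393] O from back [613.80767405   1.45427997]
slabFL -180.1 95.3
slabFR -179.3 -95.3
hoodBL 179.8 85.6
hoodBR 179.7 -85.6
hoodFL 10.8 84.0
hoodFR 8.9 -83.6
plL -100.7 59.2
plR -100.8 -59.0
plbL -93.1 59.2
plbR -93.9 -59.8
hinge -8.2 91.3
edgeo -182.3 110.9
edgei -181.3 92.6
start -100.4 -318.8
aim -97.0 -394.1
conFL -146.4 -282.9
conFR -137.8 -430.8
conBL -57.1 -278.4
conBR -50.1 -424.8
[[-0.935  0.355 -0.001]
 [ 0.355  0.935 -0.002]
 [ 0.    -0.002 -1.   ]]
```

Request:
apply_moves(commands=[[[0, 0, 0, 0, -7.9], [0, 0, 0, 0, -7.9], [0, -2, -4, 0, 0], [0, -2, -4, 0, 0], [0, -2, -4, 0, 0], [0, -2, -4, 0, 0], [0, -2, -4, 0, 0], [0, -2, -4, 0, 0], [0, -2, -4, 0, 0], [0, -2, -4, 0, 0], [0, -2, -4, 0, 0], [0, -2, -4, 0, 0], [0, -2, -4, 0, 0], [0, -2, -4, 0, 0], [0, -2, -4, 0, 0], [0, -2, -4, 0, 0], [0, 0, -3, 0, 0], [0, 0, 0, 0, 0]]])

```text
time: 1.9
ee_pos: [466.9, 15.7, 230.7]
ee_rot: [-0.001, 0.046, 0.999, -0.001]
contact_force: [-0.3, 0.4, 0.2]
grip_width: -0.3
finger_force: 0.0
```

```bash
cat >> h.py <<'E'
from scipy.spatial.transform import Rotation as Ro
th=-0.088; O=np.array([614.,1.4]); xu=np.array([np.cos(th),np.sin(th)]); yu=np.array([-xu[1],xu[0]])
def mk(p): d=np.array(p)[:2]-O; return np.array([d@xu,d@yu])
def st():
    s=read_state(); M=Ro.from_quat(np.roll(s['ee_rot'],-1)).as_matrix()
    print('t',round(s['time'],2),'mk',mk(s['ee_pos']).round(1),'z',s['ee_pos'][2].round(1),'F',np.round(s['contact_force'],1),'toolx mk',(M[:2,0]@xu).round(3),(M[:2,0]@yu).round(3),'q',np.round(s['q'],2),'w',s['grip_width'])
E
python3 -c "from h import *;st()"
```

```text
t 1.9 mk [-147.8    1.4] z 230.7 F [-0.3  0.4  0.2] toolx mk -1.0 0.004 q [-0.02 -0.14  2.03 -0.    1.25 -1.5 ] w -0.27333511105725306
```

Request:
apply_moves(commands=[[[0, 0, 0, 4, 0], [0, 0, 0, 4, 0], [0, 0, 0, 4, 0], [0, 0, 0, 4, 0], [0, 0, 0, 2.2, 0], [0, 0, 0, 1, 0], [0, -1.5, 0, 0, 0], [0, -1.5, 0, 0, 0], [0, -1, 0, 0, 0], [0, -1, 0, 0, 0], [0, -1, 0, 0, 0], [0, -1, 0, 0, 0], [0, -1, 0, 0, 0], [0, -1, 0, 0, 0], [0, -1, 0, 0, 0], [0, 0, 0, 0, 0]]])

```text
time: 3.5
ee_pos: [569.2, 9.9, 39.7]
ee_rot: [0.001, 0.044, 0.999, -0.0]
contact_force: [0.3, 0.0, 0.3]
grip_width: -0.3
finger_force: 0.0
```

```bash
python3 - <<'E'
from h import *
st(); c=snap('top','top1')
a=cv2.imread('pics/top1.png')[130:250,160:290]; cv2.imwrite('pics/crop2.png',cv2.resize(a,None,fx=4.5,fy=4.5,interpolation=cv2.INTER_CUBIC))
E
```

```text
t 3.5 mk [-45.3   4.5] z 39.7 F [0.3 0.  0.3] toolx mk -1.0 -0.001 q [-0.03  0.26  2.   -0.    0.88 -1.51] w -0.26548538236128283
```

View pics/crop2.png

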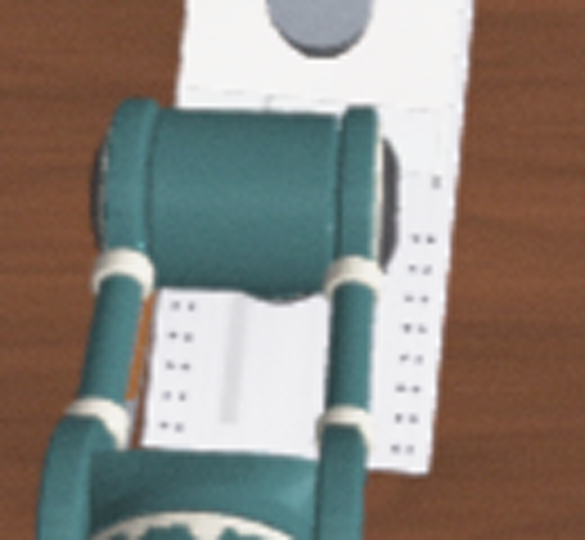

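The arm hides the plate here, but the slab is clear in front of it, so the tray has moved with the fingers. I'll keep pushing and slow down near the stop.

Request:
apply_moves(commands=[[[0, -0.6, 0, 0, 0], [0, -0.6, 0, 0, 0], [0, -0.6, 0, 0, 0], [0, -0.6, 0, 0, 0], [0, -0.4, 0, 0, 0], [0, -0.2, 0, 0, 0], [0, -0.2, 0, 0, 0], [0, -0.2, 0, 0, 0]]])

```text
time: 4.35
ee_pos: [600.6, 7.3, 39.2]
ee_rot: [-0.0, 0.043, 0.999, -0.0]
contact_force: [-1.5, -0.9, -0.5]
grip_width: -0.0
finger_force: 0.8
```

```bash
python3 -c "from h import *;st()"
```

```text
t 4.35 mk [-13.8   4.7] z 39.2 F [-1.5 -0.9 -0.5] toolx mk -1.0 -0.001 q [-0.03  0.31  1.93 -0.    0.9  -1.51] w -0.02411537113371828
```

Request:
apply_moves(commands=[[[0, -0.2, 0, 0, 0], [0, -0.1, 0, 0, 0], [0, -0.1, 0, 0, 0], [0, -0.1, 0, 0, 0]]])

```text
time: 4.75
ee_pos: [603.5, 7.1, 39.3]
ee_rot: [-0.002, 0.043, 0.999, 0.0]
contact_force: [-9.5, 0.7, 7.4]
grip_width: 0.4
finger_force: 5.1
```

```bash
python3 -c "from h import *;st()"
```

```text
t 4.75 mk [-10.9   4.7] z 39.3 F [-9.5  0.7  7.4] toolx mk -1.0 -0.001 q [-0.03  0.32  1.92  0.    0.91 -1.51] w 0.36847416900900004
```

Request:
apply_moves(commands=[[[0, -0.1, 0, 0, 0], [0, -0.1, 0, 0, 0], [0, 0, 0, 0, 0]]])

```text
time: 5.05
ee_pos: [603.5, 7.1, 39.3]
ee_rot: [-0.004, 0.043, 0.999, 0.0]
contact_force: [-14.5, 0.5, 9.9]
grip_width: 0.2
finger_force: 7.0
```

```bash
python3 -c "from h import *;st()"
```

```text
t 5.05 mk [-10.9   4.7] z 39.3 F [-14.5   0.5   9.9] toolx mk -1.0 -0.001 q [-0.03  0.32  1.92  0.    0.91 -1.51] w 0.15429439574356252
```

Request:
apply_moves(commands=[[[0, 1, 0, 0, 0], [0, 3, 0, 0, 0], [0, 3, 0, 0, 0], [0, 3, 0, 0, 0], [0, 3, 0, 0, 0], [0, 0.9, 0, -3, 0], [0, 0, 0, -4, 0], [0, 0, 0, -4, 0], [0, 0, 4, 0, 0], [0, 0, 4, 0, 0], [0, 0, 4, 0, 0], [0, 0, 2, 0, 0], [0, 0, 0, 4, 0], [0, 0, 0, 4, 0], [0, 0, 0, 2.5, 0], [0, 0, 0, 0, 0]]])

```text
time: 6.65
ee_pos: [478.4, 157.7, 40.9]
ee_rot: [-0.003, 0.043, 0.999, -0.001]
contact_force: [0.6, 0.3, -1.2]
grip_width: 0.2
finger_force: 0.0
```

```bash
python3 - <<'E'
from h import *
st()
c=snap('top','top2'); s=snap('scene','scene2')
a=cv2.imread('pics/top2.png')[95:245,140:350]; b=cv2.imread('pics/scene2.png')[100:260,200:380]
a=cv2.resize(a,(400,286),interpolation=3); b=cv2.resize(b,(400,356),interpolation=3)
cv2.imwrite('pics/c3.png',np.vstack([cv2.resize(a,(560,400)),b[:190,:].repeat(1,0) if 0 else cv2.copyMakeBorder(b[:200],0,0,0,160,0)]))
E
```

```text
t 6.65 mk [-148.8  143.8] z 40.9 F [ 0.6  0.3 -1.2] toolx mk -1.0 -0.001 q [ 0.27  0.15  2.13  0.    0.87 -1.22] w 0.17084375721978437
```

View pics/c3.png

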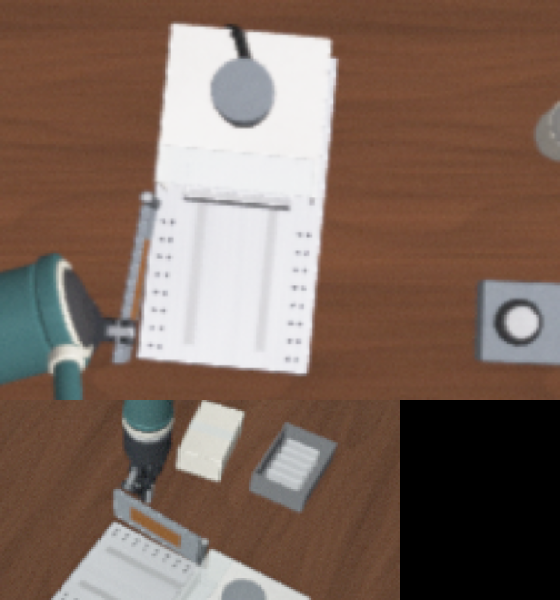

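```bash
python3 - <<'E'
from h import *
c=load('top2'); s=read_state(); p=s['ee_pos']
k=560/210
f=lambda q:((proj(c,q)-[140,95])*k).round(0)
print(f(p),f(p+[0,0,50]),f(p+[0,0,110]),f(p-14*np.r_[yu,0]))
w=lambda a,b,z: np.r_[O+a*xu+b*yu,z]
print('door edge',f(w(-182,101,83)),'hinge',f(w(-7,92.5,88)))
a=cv2.imread('pics/top2.png')[170:240,150:220]; cv2.imwrite('pics/c4.png',cv2.resize(a,None,fx=8,fy=8,interpolation=3))
E
```

```text
[ 90. 322.] [ 80. 322.] [ 68. 323.] [103. 323.]
door edge [121. 361.] hinge [145. 196.]
```

View pics/c4.png

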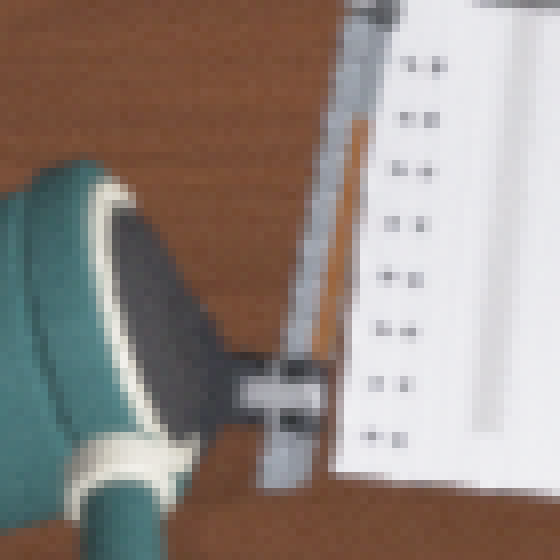

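The tray plate now sits at the mouth, so the tray is home. The tip projects at (90,322) in the top crop, which is on the outer side of the door, and only the high knuckle overhangs the door top. I'll raise slightly and follow the door round.

```bash
python3 - <<'E'
from h import *
H=np.array([-7,92.5])
def T(a,r): 
    h=4+11*abs(np.cos(a))+14.5*abs(np.sin(a)); return H+r*np.array([-np.sin(a),-np.cos(a)])+h*np.array([-np.cos(a),np.sin(a)])
cur=mk(read_state()['ee_pos'])
for a in np.linspace(1.62,0.1,17):
    t=T(a,140); d=(t-cur)/10; d=np.round(d,1); print([0,-d[0],d[1],0,0],end=', '); cur=cur+d*10
print(cur)
E
```

```text
[0, np.float64(0.1), np.float64(-2.6), 0, 0], [0, np.float64(0.1), np.float64(-1.4), 0, 0], [0, np.float64(0.1), np.float64(-1.2), 0, 0], [0, np.float64(-0.0), np.float64(-1.3), 0, 0], [0, np.float64(-0.2), np.float64(-1.3), 0, 0], [0, np.float64(-0.3), np.float64(-1.2), 0, 0], [0, np.float64(-0.4), np.float64(-1.3), 0, 0], [0, np.float64(-0.5), np.float64(-1.2), 0, 0], [0, np.float64(-0.7), np.float64(-1.2), 0, 0], [0, np.float64(-0.8), np.float64(-1.1), 0, 0], [0, np.float64(-0.8), np.float64(-1.1), 0, 0], [0, np.float64(-1.0), np.float64(-0.9), 0, 0], [0, np.float64(-1.2), np.float64(-0.9), 0, 0], [0, np.float64(-1.2), np.float64(-0.8), 0, 0], [0, np.float64(-1.2), np.float64(-0.6), 0, 0], [0, np.float64(-1.4), np.float64(-0.5), 0, 0], [0, np.float64(-1.4), np.float64(-0.4), 0, 0], [-37.33126535 -45.12974768]
```

Request:
apply_moves(commands=[[[0, 0, 0, -1, 0], [0, 0.1, -1.3, 0, 0], [0, 0, -1.3, 0, 0], [0, 0.1, -1.4, 0, 0], [0, 0.1, -1.2, 0, 0], [0, 0, -1.3, 0, 0], [0, -0.2, -1.3, 0, 0], [0, -0.3, -1.2, 0, 0], [0, -0.4, -1.3, 0, 0], [0, 0, 0, 0, 0]]])

```text
time: 7.75
ee_pos: [478.8, 53.4, 54.2]
ee_rot: [-0.0, 0.044, 0.999, -0.0]
contact_force: [1.0, 0.4, 1.7]
grip_width: 0.0
finger_force: 0.0
```

```bash
python3 - <<'E'
from h import *
st()
s=snap('scene','scene3');c=snap('top','top3')
b=cv2.imread('pics/scene3.png')[110:250,200:350]; a=cv2.imread('pics/top3.png')[130:250,170:290]
cv2.imwrite('pics/c5.png',np.hstack([cv2.resize(b,(400,373),interpolation=3),cv2.resize(a,(373,373),interpolation=3)]))
E
```

```text
t 7.75 mk [-139.2   40. ] z 54.2 F [1.  0.4 1.7] toolx mk -1.0 0.001 q [ 0.06  0.09  2.17 -0.    0.88 -1.42] w 0.005582117354515355
```

View pics/c5.png

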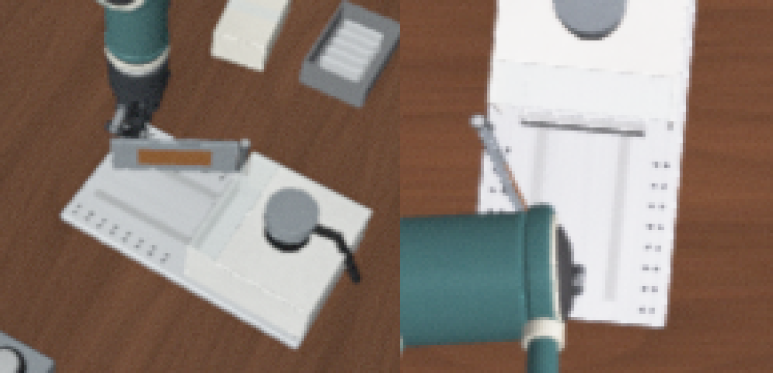

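The door is following (about 1 rad left) with the fingers on its outer side. I'll continue round.

Request:
apply_moves(commands=[[[0, -0.5, -1.2, 0.1, 0], [0, -0.7, -1.2, 0.1, 0], [0, -0.8, -1.1, 0.1, 0], [0, -0.8, -1.1, 0, 0], [0, -1, -0.9, 0, 0], [0, -1.2, -0.9, 0, 0], [0, -1.2, -0.8, 0, 0], [0, -1.2, -0.6, 0, 0], [0, -1.3, -0.5, 0, 0], [0, -1, -0.3, 0, 0], [0, -0.5, 0, 0, 0], [0, -0.3, 0, 0, 0], [0, 0, 0, 0, 0]]])

```text
time: 9.15
ee_pos: [575.8, -39.5, 51.3]
ee_rot: [0.0, 0.043, 0.999, 0.0]
contact_force: [-0.5, 0.5, -0.0]
grip_width: 0.3
finger_force: 0.0
```

```bash
python3 -c "from h import *;st()"
```

```text
t 9.15 mk [-34.5 -44.1] z 51.3 F [-0.5  0.5 -0. ] toolx mk -1.0 -0.001 q [-0.11  0.26  1.97  0.    0.91 -1.6 ] w 0.252474135672683
```

Expected closed contact is near x = -22; I'll approach it slowly.

Request:
apply_moves(commands=[[[0, -0.3, 0, 0, 0], [0, -0.3, 0, 0, 0], [0, -0.2, 0, 0, 0], [0, -0.2, 0, 0, 0], [0, -0.2, 0, 0, 0], [0, -0.1, 0, 0, 0], [0, -0.1, 0, 0, 0], [0, -0.1, 0, 0, 0], [0, 0, 0, 0, 0]]])

```text
time: 10.05
ee_pos: [588.2, -40.8, 51.2]
ee_rot: [-0.003, 0.043, 0.999, 0.0]
contact_force: [-8.3, 0.9, 6.9]
grip_width: -0.2
finger_force: 4.1
```

```bash
python3 -c "from h import *;st()"
```

```text
t 10.05 mk [-22.  -44.3] z 51.2 F [-8.3  0.9  6.9] toolx mk -1.0 -0.001 q [-0.11  0.28  1.94 -0.    0.92 -1.6 ] w -0.17222040212355963
```

Request:
apply_moves(commands=[[[0, -0.1, 0, 0, 0], [0, -0.1, 0, 0, 0], [0, 0, 0, 0, 0], [0, 0.5, 0, 0, 0], [0, 2, 0, 0, 0], [0, 3, 0, 0, 0], [0, 3, 0, -2, 0], [0, 0, 0, -4, 0], [0, 0, 0, -4, 0], [0, 0, -4, 0, 0], [0, 0, -4, 0, 0], [0, 0, -4, 0, 0], [0, 0, -4, 0, 0], [0, 0, -4, 0, 0], [0, 0, -4, 0, 0], [0, 0, 0, 0, 0]]])

```text
time: 11.65
ee_pos: [487.2, -277.6, 151.9]
ee_rot: [0.001, 0.046, 0.999, -0.002]
contact_force: [-0.0, 0.6, 1.0]
grip_width: 0.2
finger_force: 0.0
```

```bash
python3 - <<'E'
from h import *
st(); print('button target',mk([486,-307.3]))
c=snap('top','top4'); w=snap('wrist','wrist4')
a=cv2.imread('pics/top4.png')[95:245,170:380]; b=cv2.imread('pics/wrist4.png')
cv2.imwrite('pics/c6.png',np.hstack([cv2.resize(a,(420,300),interpolation=3),cv2.resize(b,(380,300))]))
E
```

```text
t 11.65 mk [-101.8 -289.1] z 151.9 F [-0.   0.6  1. ] toolx mk -1.0 0.003 q [-0.56  0.11  1.94 -0.    1.09 -2.04] w 0.20323292999458104
button target [-100.37415192 -318.75495232]
```

View pics/c6.png

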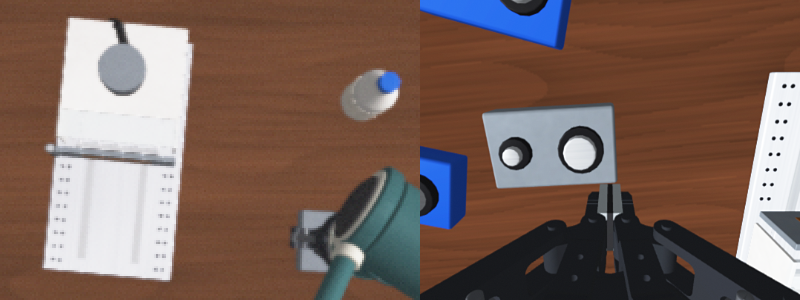

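The door is flat across the mouth and shut, with its panel at (50,148)-(175,162) in the left half. The wrist view shows the large button at (579,149). I'll cross-check the button's position from that.

```bash
python3 - <<'E'
from h import *
w=load('wrist4'); print(p:=ray(w,214,190.7,57), mk(p)); 
w=load('top4'); T=lambda u,v,z: mk(ray(w,170+u/2,95+v/2,z)); print(T(175,162,83),T(55,152,83))
E
```

```text
[ 480.28697298 -308.19273557   57.        ] [-105.986613   -320.14633119]
[-10.93278403 -85.40988602] [-12.9489847   84.16463797]
```

Request:
apply_moves(commands=[[[0, -0.1, -1.5, 0, 0], [0, 0, -1.5, 0, 0], [0, 0, 0, 3, 0], [0, 0, 0, 3, 0], [0, 0, 0, 2, 0], [0, 0, 0, 0, 0]]])

```text
time: 12.35
ee_pos: [482.9, -301.2, 67.7]
ee_rot: [-0.003, 0.043, 0.999, 0.002]
contact_force: [-1.7, 0.8, -0.3]
grip_width: -0.3
finger_force: 0.0
```

```bash
python3 -c "from h import *;st()"
```

```text
t 12.35 mk [-104. -313.] z 67.7 F [-1.7  0.8 -0.3] toolx mk -1.0 -0.002 q [-0.6   0.23  1.98 -0.    0.95 -2.09] w -0.3219054625423509
```

Request:
apply_moves(commands=[[[0, 0, -0.6, 0, 0], [0, 0, 0, 0.4, 0], [0, 0, 0, 0.4, 0], [0, 0, 0, 0.2, 0], [0, 0, 0, 0.2, 0], [0, 0, 0, 0.2, 0], [0, 0, 0, 0, 0]]])

```text
time: 13.05
ee_pos: [484.8, -308.7, 57.2]
ee_rot: [0.0, 0.043, 0.999, 0.0]
contact_force: [-0.5, 1.4, 0.7]
grip_width: 0.3
finger_force: 0.0
```

```bash
python3 -c "from h import *;st()"
```

```text
t 13.05 mk [-101.5 -320.3] z 57.2 F [-0.5  1.4  0.7] toolx mk -1.0 -0.001 q [-0.61  0.25  1.98  0.    0.92 -2.09] w 0.2511488325624645
```

Request:
apply_moves(commands=[[[0, 0, 0, 0.2, 0], [0, 0, 0, 0.2, 0], [0, 0, 0, 0.2, 0], [0, 0, 0, 0.1, 0], [0, 0, 0, 0.1, 0], [0, 0, 0, 0, 0]]])

```text
time: 13.65
ee_pos: [485.0, -308.9, 50.9]
ee_rot: [0.0, 0.043, 0.999, -0.0]
contact_force: [-3.2, 3.9, 13.3]
grip_width: -0.0
finger_force: 6.3
```

```bash
python3 -c "from h import *;st()"
```

```text
t 13.65 mk [-101.2 -320.5] z 50.9 F [-3.2  3.9 13.3] toolx mk -1.0 -0.001 q [-0.61  0.25  1.98 -0.    0.91 -2.09] w -0.04175409528283757
```

Request:
apply_moves(commands=[[[0, 0, 0, 0.1, 0], [0, 0, 0, 0, 0], [0, 0, 0, -0.5, 0], [0, 0, 0, -1, 0], [0, 0, 0, -3, 0], [0, 0, 0, -4, 0], [0, 0, 0, -4, 0], [0, 0, 4, 0, 0], [0, 0, 4, 0, 0], [0, 0, 4, 0, 0], [0, 0, 0, 0, 0], [0, 0, 0, 0, 0]]])

```text
time: 14.85
ee_pos: [495.2, -188.7, 173.3]
ee_rot: [0.0, 0.042, 0.999, -0.0]
contact_force: [-0.7, -1.3, 0.3]
grip_width: 0.2
finger_force: 0.0
```

```bash
python3 - <<'E'
from h import *
st(); c=snap('top','top5')
cv2.imwrite('pics/c7.png',cv2.resize(cv2.imread('pics/top5.png')[90:250,60:400],None,fx=2.3,fy=2.3))
E
```

```text
t 14.85 mk [-101.6 -199.8] z 173.3 F [-0.7 -1.3  0.3] toolx mk -1.0 -0.003 q [-0.41  0.03  1.98 -0.    1.13 -1.9 ] w 0.22127534291163345
```

View pics/c7.png

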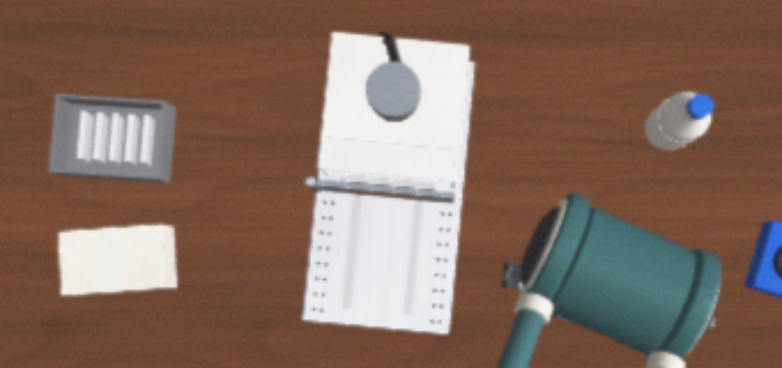

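The tray is home, the door lies shut across the mouth at (312,183)-(453,197), the bystanders have not moved, and the arm is clear of everything.

```bash
python3 -c "from cell import hand_in;print(hand_in())"
```

```text
the job is handed in; nothing more can be done
None
```

I pushed the tray home, swung the guard door shut, pressed the start button right down and released it, then handed the job in with the arm clear at about 15 s; the hand-in gave no verdict.

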